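# Pack the valet caddy by the door

### The arm

A 6-joint arm with a two-finger parallel gripper is mounted at the origin on the work surface. World frame = base frame: x ahead of the robot, y to its left, z up, the work surface at z = 0. Lengths are in m, angles in rad, forces in N, time in s.
With the tool pointing down it reaches from about 0.375 to 0.9 m from the base axis. Payload 3.1 kg.
Tool frame: the origin (TCP) lies midway between the tips of the shut fingers; the grasp point (between the pads) lies 19 mm behind it; z points along the fingers, y is the line along which they close (so a half turn about z gives the same grasp; the last joint's range is limited). The gripper opens to 87 mm and grips with 3 to 60 N. Pads are 19 mm wide; open, the fingers measure 117 mm over their backs; the gripper's body (75 mm by 190 mm) begins 51 mm behind the grasp point.
Start: joints at [1.054, 0.527, 1.433, -0, 1.181, -0.178], TCP at [0.207, 0.59, 0.223] pointing down, gripper open.
Joint ranges: [-3.08, 3.08], [-0.75, 2.2], [0.22, 2.44], [-1.43, 4.57], [0, 2.65], [-2.85, 2.85]. Speed limits (rad/s): [2.79, 2.79, 3.14, 3.14, 3.14, 3.14].

### API

Orientations are given as a unit quaternion [x, y, z, w].
In Python, from rig import status, imaging, order gives the robot as it stands.
- The arm moves only by the tool arm_command, never from a script. Its argument "deltas" is one flat list of numbers, 5 for each row, row after row: the opening, from -1 (shut) to 1 (fully open), so that 0 is half open, then the shift along the tool's x, y, z in m, then the turn about the tool's z in rad. In form: [gripper, tx, ty, tz, roll, gripper, tx, ty, tz, roll, ...]. A call has 1 to 12 rows; each row shifts and turns the commanded pose from where the row before left it, along the tool's axes as they then stand; what a row does not reach is not made up. A row lasts 1/8 s, in which the tool goes at most 62.5 mm and 10.7 degrees, less where a joint would pass 70% of its speed; a pose out of reach is approached as far as the arm can. A call with a gripper value outside its range is refused whole. The fingers move at their own pace and stop on an object; "newtons" is the grip in N (left out, the last holds). Time passes only in rows, so rows that do not move let the fingers close. It gives the time, the measured TCP pose, the force, the opening and the grip force at its end, in the units of the state.
- status.get_obs(): the state, without advancing time (a new reading comes with each control period).
- imaging.camera(name): name is "scene" or "top" or "wrist"; returns (picture, depth): 384x512x3 uint8, red, green, blue; 384x512 float32, m along the optical axis (not along the pixel's ray), 0 where there is no reading.
- imaging.camera_params(name): a dict with "intrinsics" (3x3 intrinsics, pixels), "camera_from_world" (4x4, takes a point from world to camera coordinates). Camera axes: x right, y up, looking along -z (the intrinsics and any distortion apply to the point x, -y, -z); pixel columns grow to the right and rows downward; lengths in m; the calibration is good to about 2 mm. The wrist camera is an equidistant fisheye: a pixel r from the principal point sees the ray r / f radians off the axis. A picture is of the moment at which its call begins: read the wrist's pose just before it. camera_params takes no time and is no camera call; for the wrist camera it gives the pose at the moment of the call.
- order.hand_in(): hands the job in; it is judged then, once.
The state is a dict: "time": time; "q": joint angles; "joint_velocities": joint speeds; "joint_torque": joint torques, N m; "position": TCP position; "tool_rot": TCP orientation; "ft_force": force on the tool from outside, world axes, zero at the start; "moment": the same for the moment, N m; "grip_width": finger opening in m; "grip_force": force on a finger pad.
Only numpy, scipy, OpenCV 4.12 (cv2) and the standard library are available. Lean on these libraries where they do the work, as an engineer would, in place of code of your own. Each camera call takes 0.05 s, during which the arm holds its last target. There are 200 camera calls.

### The job

Pack the valet caddy on the console: lay the torch flat in the narrow slot, the latched red multi-tool case flat and right way up in the wide rectangular well, and the key ring in the round cup, then close the cup with the bamboo lid that has a knob. The lighter, the plain red sewing box and the knobless bamboo coaster do not belong in it: leave them where they lie.

Things in the scene. Friction and masses are not known exactly. Their poses are not given: they have to be found in the camera images.
- torch: Loose aluminium torch of lighter-like shape lying flat, 92 long (x) x 28 wide (y) x 20 high: a flat slab from x=-46 to +24 with a small black switch (1.5 proud) on top, then a round nozzle 20 in diameter with the lens at +x=46. About 90 g. Origin: centre of the underside, z up. Take it from above across its 28 mm width at the origin.
- tool_case: Loose red plastic multi-tool case lying flat, 105 long (x) x 50 wide (y) x 32 high (33 over the latch), with a steel snap latch at the +x end. About 220 g. Origin: centre of the underside, z up. Take it from above across its 50 mm width.
- keys: Loose key ring lying flat, one rigid piece 58 long (x), about 24 wide: a dark wooden fob 24 long x 16 wide x 14 high centred at x=-17 (grip it there, across y), a steel ring 20 in diameter at x=+2, two short steel keys fanned out to x=+29. About 60 g. Origin: middle of its length, at the underside, z up.
- lid: Loose round bamboo lid of the cup: a disc 96 in diameter, 8 thick (z=5 to 13) over a plug 68 in diameter, 5 deep, with an upright round knob 22 in diameter from z=13 to z=35 (grip the knob). It lies on its plug, knob up. About 80 g. Origin: centre of the plug's underside, z up.
- coaster: Look-alike, to be left: flat round bamboo coaster, 96 in diameter, 8 thick, a fine ring line on top, no knob. Loose. Origin: centre of the underside.
- lighter: Look-alike, to be left: aluminium lighter, a plain flat slab 60 (x) x 36 (y) x 16 high with a dark lid seam, no nozzle. Loose. Origin: centre of the underside.
- sewing_box: Look-alike, to be left: square red plastic sewing box 62 x 62 x 24 high, no latch. Loose. Origin: centre of the underside.
- bay_slot: Place of the torch: one of three fixed bays side by side (111 apart, any order) in a dark wooden caddy 152 x 346, wall 18 high. A wooden block 136 (x) x 108 (y) x 14 high with a narrow slot 112 (x) x 46 (y) centred in it (length along x), grey floor at z=6, rim at z=14. Origin: centre of the underside, 6 above the table, z up.
- bay_well: Place of the multi-tool case: a bay of the same outline, 20 high, with a wide rectangular well 124 (x) x 70 (y); grey floor at z=6, rim at z=20. Fixed. Origin: centre of the underside, 6 above the table, z up; the well is centred on it, its length along x.
- bay_cup: Place of the keys and lid: a fixed bay of the same outline with a round wooden cup at its centre, 84 inside, 92 outside diameter, floor at z=6, rim at z=36. Origin: centre of the underside, 6 above the table, z up. Closed, the lid's disc rests on the rim, the plug inside with 8 to spare all round (lid origin at z=31). Fingers inside the cup may open to about 40, not fully.
There are look-alikes about, which are no part of the job. What is shaped like the tool_case but green or white is not meant.

How it is judged:
On the way, in this order (a step that is already met when the one before it is completed fails the run):
1. the key ring lies in the round cup (horizontal distance between keys and bay_cup below 0.036 m and z of keys in the frame of bay_cup between 0 and 0.024 m), for 0.2 s.
2. the lid closes the cup over the keys (all of step 1 and horizontal distance between lid and bay_cup below 0.012 m and z of lid in the frame of bay_cup between 0.027 and 0.035 m and angle between lid's own z axis and vertical below 0.08 rad), for 0.2 s.
At the end, for the whole second after the job is handed in: Torch in the slot and case in the well lie flat on the floor (15 mm along, 14 mm across; 4 mm in height), keys lie inside the cup, the lid sits level on its rim (within 12 mm of the axis, 4 mm in height), all released and at rest; coaster, lighter and sewing box within 20 mm of their starts (all of step 2 and x of torch in the frame of bay_slot between -0.015 and 0.015 m and y of torch in the frame of bay_slot between -0.014 and 0.014 m and z of torch in the frame of bay_slot between 0 and 0.01 m and angle between each of torch, tool_case's own z axis and vertical below 0.1 rad and x of tool_case in the frame of bay_well between -0.015 and 0.015 m and y of tool_case in the frame of bay_well between -0.014 and 0.014 m and z of tool_case in the frame of bay_well between 0 and 0.01 m and linear speed of each of torch, tool_case, keys, lid below 0.02 m/s and distance of each of coaster, lighter, sewing_box from where it was at the start of the episode below 0.02 m); the robot touches nothing.
It fails at once if the coaster was moved more than 20 mm (distance of coaster from where it was at the start of the episode above 0.02 m).
It fails at once if the lighter was moved more than 20 mm (distance of lighter from where it was at the start of the episode above 0.02 m).
It fails at once if the sewing box was moved more than 20 mm (distance of sewing_box from where it was at the start of the episode above 0.02 m).
It also fails if it takes over 128 s, if anything falls off the work surface, if the arm or the gripper's body presses on something with over 40 N, if the wrist force passes 120 N, or if a joint passes its speed limit or range.

## Working session

There is one attempt and no reset: what is moved stays moved. The work goes in short steps, Python scripts to look and compute and a tool call to move; the robot and the scene stay as the last step left them, time stands still between calls to the robot, and variables do not carry over. Pictures are saved under pics/ and viewed, at most 14 in all, crops included, and the job is handed in when it is done.

Besides the shell and the picture viewer there is one more tool, called after ">>>" in YAML: its name, and indented under it one key for each argument. arm_command: Moves the arm, as the interface text tells. Its arguments: {"type":"object","properties":{"deltas":{"type":"array"},"newtons":{"type":"number"}},"required":["deltas"]}

```bash
mkdir -p pics; cat > h.py <<'E'
import numpy as np,cv2
from rig import status,imaging,order
def snap(n,f):
    p=imaging.camera_params(n);im,d=imaging.camera(n)
    np.savez(f'pics/{f}.npz',im=im,d=d,K=p['intrinsics'],T=p['camera_from_world']);return im,d,p
def load(f):
    z=np.load(f'pics/{f}.npz');return z['im'],z['d'],z['K'],z['T']
def world(f,u,v):
    im,d,K,T=load(f);z=np.median(d[v-1:v+2,u-1:u+2])
    c=np.array([(u-K[0,2])/K[0,0]*z,-(v-K[1,2])/K[1,1]*z,-z,1]);return (np.linalg.inv(T)@c)[:3]
def cloud(f):
    im,d,K,T=load(f);v,u=np.mgrid[:384,:512]
    c=np.stack([(u-K[0,2])/K[0,0]*d,-(v-K[1,2])/K[1,1]*d,-d,np.ones_like(d)],-1);return (c@np.linalg.inv(T).T)[...,:3]
E
python3 - <<'E'
from h import *
for n in('top','scene'):
    im,d,p=snap(n,n+'0');print(n,p['intrinsics'],p['camera_from_world'],{k for k in p})
    cv2.imwrite(f'pics/{n}0.png',cv2.resize(im[...,::-1],(800,600),interpolation=cv2.INTER_CUBIC))
print(status.get_obs())
E
```

```text
top [[382.53400391   0.         257.82266806]
 [  0.         382.53400391 188.21404291]
 [  0.           0.           1.        ]] [[-0.01695895 -0.99942727 -0.02928338  0.03346892]
 [ 0.9860163  -0.02157314  0.16524666 -0.49578432]
 [-0.16578376 -0.02607148  0.98581744 -0.8972604 ]
 [ 0.          0.          0.          1.        ]] {'intrinsics', 'camera_from_world'}
scene [[476.02066107   0.         257.94625853]
 [  0.         476.02066107 195.45277812]
 [  0.           0.           1.        ]] [[-0.09007142  0.99588529 -0.00998162  0.04098159]
 [-0.84919998 -0.07156071  0.52320022  0.38050047]
 [ 0.52033311  0.05560177  0.85215134 -1.59222784]
 [ 0.          0.          0.          1.        ]] {'intrinsics', 'camera_from_world'}
{'time': 0.1, 'q': array([ 1.05447857e+00,  5.28376111e-01,  1.43375190e+00, -1.76410074e-05,
        1.18142559e+00, -1.78507856e-01]), 'joint_velocities': array([ 0.00065288, -0.00289465, -0.00325252, -0.00167615, -0.00095717,
       -0.00027718]), 'joint_torque': array([-1.20271388e-04, -4.40981948e+01, -1.77150089e+01,  6.34728069e-02,
        5.33345249e-02, -5.54081555e-05]), 'position': array([0.20679105, 0.58910357, 0.2216748 ]), 'tool_rot': array([ 1.68099592e-01,  9.85769530e-01, -9.24674576e-04, -3.26148766e-04]), 'ft_force': array([0.77962905, 0.7919373 , 0.72981889]), 'moment': array([-0.02988976,  0.02081559, -0.02772606]), 'grip_force': 0.0, 'grip_width': 0.08701243729525979}
```

View pics/top0.png

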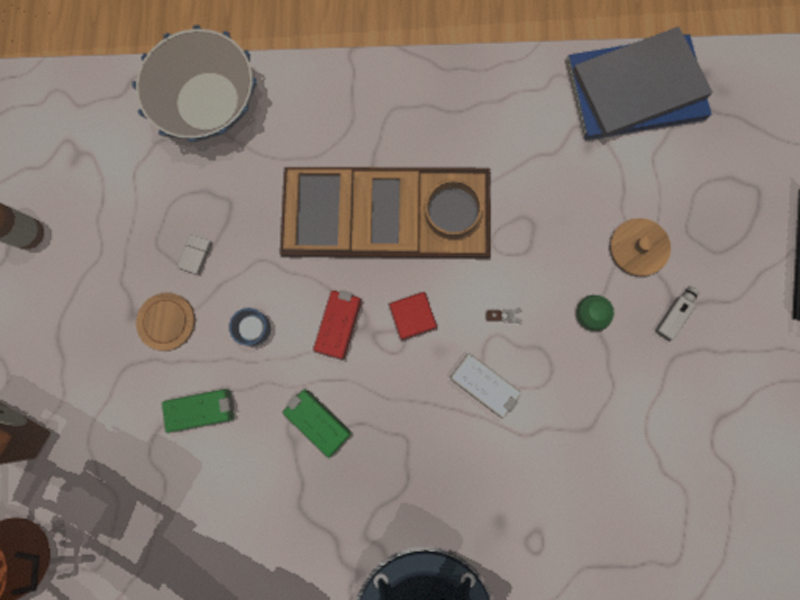

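View pics/scene0.png

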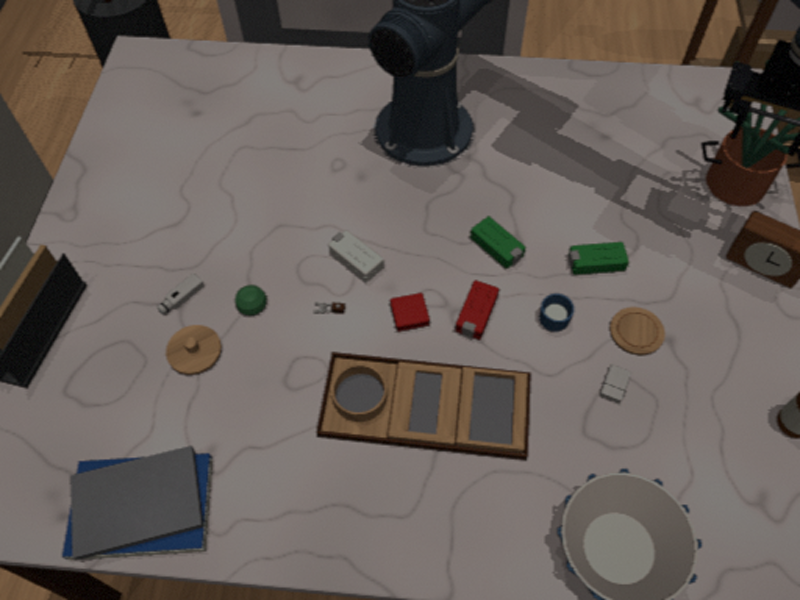

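Top picture (800x600 pixels):
- **Red boxes:** the one at (338,325) is long and has a steel latch at (345,296), so it is the tool case. The one at (413,316) is square with no latch, so it is the sewing box. The green and white cases are not meant.
- **Aluminium:** the one at (678,313) has a switch and a nozzle, so it is the torch. The one at (195,255) is the lighter.
- **Bamboo:** the disc at (640,247) has a knob, so it is the lid. The disc at (165,321) is the coaster.
- **Other targets:** keys (503,316), cup (453,209), slot (386,212), well (319,210).

I'll confirm these in an enlarged crop and measure.

```bash
python3 - <<'E'
from h import *
im,d,K,T=load('top0');P=cloud('top0')
print('table z',np.median(P[230:260,100:400,2]))
names=dict(case=(216,208),sew=(264,202),keys=(316,202),keysfob=(314,202),lid=(405,160),torch=(434,200),lighter=(125,163),coaster=(106,206),green=(381,200),cupring=(290,112),caddy=(243,150))
z=P[...,2];m=((z>0.005)&(d>0)).astype(np.uint8)
n,lab=cv2.connectedComponents(m,connectivity=4)
for k,(u,v) in names.items():
    l=lab[v,u]
    if l==0: print(k,'none');continue
    q=P[lab==l];r=cv2.minAreaRect((q[:,:2]*1000).astype(np.float32))
    print(k,len(q),'ctr',np.round(q.mean(0),4),'zmax',np.percentile(q[:,2],[50,98]).round(4),'rect mm',np.round(r[0],1),np.round(r[1],1),round(r[2],1))
# cup ring rim, and slots floors
for k,(u,v,z0,z1,R) in dict(cuprim=(290,134,.037,.05,35),lidtop=(410,158,.008,.02,30),knob=(412,156,.028,.05,15)).items():
    s=np.zeros_like(z,bool);s[v-R:v+R,u-R:u+R]=1;s&=(z>z0)&(z<z1);q=P[s]
    c,r=cv2.minEnclosingCircle((q[:,:2]*1000).astype(np.float32));print(k,len(q),np.round(c,1),round(r,1),np.median(q[:,2]))
for k,(u,v) in dict(well=(204,134),slot=(247,135),cup=(290,134)).items():
    gray=(im.max(-1).astype(int)-im.min(-1)<25)&(abs(z-0.012)<.006)
    n2,l2=cv2.connectedComponents(gray.astype(np.uint8),connectivity=4)
    q=P[l2==l2[v,u]];r=cv2.minAreaRect((q[:,:2]*1000).astype(np.float32));print(k,l2[v,u],len(q),np.median(q[:,2]),np.round(r[0],1),np.round(r[1],1),round(r[2],1))
def crop(u,v,R=32): return cv2.resize(im[v-R:v+R,u-R:u+R,::-1],(260,260),interpolation=cv2.INTER_CUBIC)
cv2.imwrite('pics/crops.png',np.vstack([np.hstack([crop(216,208),crop(264,202),crop(322,202)]),np.hstack([crop(410,158),crop(434,200),crop(125,163)])]))
E
```

```text
table z -0.0001040912143442374
case 885 ctr [0.4521 0.1296 0.0306] zmax [0.0314 0.035 ] rect mm [454.2 131. ] [ 50.6 105. ] 73.0
sew 625 ctr [0.4644 0.0106 0.0231] zmax [0.0233 0.0269] rect mm [465.8  10.8] [62.6 61.7] 17.8
keys 64 ctr [ 0.4642 -0.1197  0.0127] zmax [0.0133 0.0157] rect mm [ 463.8 -122.2] [14.6 29.1] 1.0
keysfob 64 ctr [ 0.4642 -0.1197  0.0127] zmax [0.0133 0.0157] rect mm [ 463.8 -122.2] [14.6 29.1] 1.0
lid 1138 ctr [ 0.5703 -0.3598  0.0137] zmax [0.0125 0.0346] rect mm [ 571.2 -360.7] [94.5 95. ] 60.9
torch 437 ctr [ 0.4588 -0.4083  0.0179] zmax [0.0187 0.0225] rect mm [ 462.3 -412.4] [28.4 92.9] 53.4
lighter 351 ctr [0.5748 0.3694 0.0152] zmax [0.0158 0.0192] rect mm [577.1 373.6] [43.3 59.7] 69.8
coaster 1046 ctr [0.4654 0.4157 0.0083] zmax [0.0083 0.0116] rect mm [465.7 415.8] [93.4 94. ] 55.7
green 443 ctr [ 0.4626 -0.2754  0.0279] zmax [0.0292 0.0369] rect mm [ 463.9 -277.7] [56.8 54.9] 29.7
cupring 7646 ctr [0.639  0.0521 0.0165] zmax [0.0147 0.0396] rect mm [642.6  52.6] [346.5 157.3] 88.2
caddy 7646 ctr [0.639  0.0521 0.0165] zmax [0.0147 0.0396] rect mm [642.6  52.6] [346.5 157.3] 88.2
cuprim 201 [637.3 -58.6] 46.3 0.0408921259856877
lidtop 1044 [ 552.  -380.6] 74.3 0.012424648873466282
knob 65 [ 570.7 -360.5] 10.6 0.03430154799479668
well 81 1158 0.01201720793741834 [647.9 164.7] [ 68.4 120.1] 88.3
slot 83 698 0.011869406037276597 [643.3  51.8] [ 44.6 110.1] 89.1
cup 86 707 0.012173571298347063 [643.3 -59.7] [77.9 75. ] 43.2
```

View pics/crops.png

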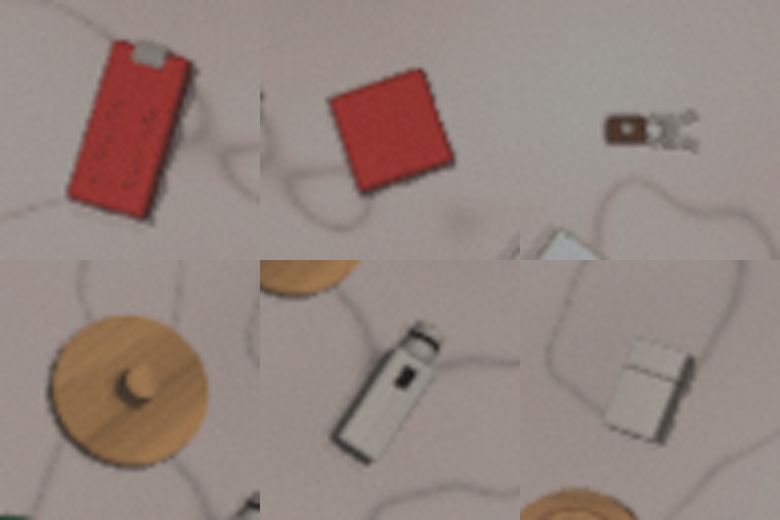

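The crop confirms all six choices: the tool case with its latch (150,52), the plain square box (392,130), the fob at (627,130) with keys to the right, the lid with its knob (137,385), the torch with switch and nozzle (425,340), and the lighter (650,390). I'll move to the keys first.

>>> arm_command:
  deltas: [0.15, 0, 0, 0, 0.1763, 0.15, 0, 0, 0, 0.1763, 0.15, 0, 0, 0, 0.1763, 0.15, 0, 0, 0, 0.1763, 0.15, 0, 0, 0, 0.1763, 0.15, 0, 0, 0, 0.1763, 0.15, 0, 0, 0, 0.1763, 0.15, -0.048, 0.035, 0, 0, 0.15, -0.048, 0.035, 0, 0, 0.15, -0.048, 0.035, 0, 0, 0.15, -0.048, 0.035, 0, 0, 0.15, -0.048, 0.035, 0, 0]
  newtons: 15

```text
time: 1.6
position: [0.3825, 0.3478, 0.2223]
tool_rot: [0.707, 0.707, -0.0, -0.0]
ft_force: [1.1, -0.1, -0.5]
grip_width: 0.05
grip_force: 0.0
```

>>> arm_command:
  deltas: [0.15, -0.048, 0.035, 0, 0, 0.15, -0.048, 0.035, 0, 0, 0.15, -0.052, 0, 0, 0, 0.15, -0.052, 0, 0, 0, 0.15, -0.052, 0, 0.02, 0, 0.15, -0.052, 0, 0.02, 0, 0.15, -0.052, 0, 0.02, 0, 0.15, -0.052, 0, 0.02, 0, 0.15, -0.052, 0, 0.02, 0, 0.15, 0, 0, 0, 0, 0.15, 0, 0, 0, 0]

```text
time: 2.98
position: [0.4507, -0.1101, 0.1224]
tool_rot: [0.708, 0.706, -0.0, -0.001]
ft_force: [-0.1, -0.5, -0.3]
grip_width: 0.0503
grip_force: 0.0
```

>>> arm_command:
  deltas: [0.15, -0.0095, 0.013, 0, 0, 0.15, 0, 0, 0.05, 0, 0.15, 0, 0, 0.04, 0, 0.15, 0, 0, 0.018, 0, 0.15, 0, 0, 0.01, 0, 0.15, 0, 0, 0, 0, -1, 0, 0, 0, 0, -1, 0, 0, 0, 0, -1, 0, 0, 0, 0, -1, 0, 0, 0, 0, -1, 0, 0, 0, 0]
  newtons: 15

```text
time: 4.35
position: [0.4644, -0.1202, 0.0048]
tool_rot: [0.708, 0.707, 0.0, 0.0]
ft_force: [-1.0, -0.8, 2.3]
grip_width: 0.0156
grip_force: 14.9
```

>>> arm_command:
  deltas: [-1, 0, 0, -0.04, 0, -1, 0, 0, -0.06, 0, -1, 0, 0, 0, 0]

```text
time: 4.72
position: [0.4669, -0.1214, 0.1081]
tool_rot: [0.707, 0.707, 0.001, 0.004]
ft_force: [0.3, -0.3, -0.8]
grip_width: 0.0157
grip_force: 14.9
```

```bash
python3 - <<'E'
from h import *
im,d,p=snap('wrist','w1');print(p['intrinsics'],np.round(p['camera_from_world'],3),status.get_obs()['position'])
cv2.imwrite('pics/w1.png',im[...,::-1])
E
```

```text
[[297.31863964   0.         257.45805151]
 [  0.         297.31863964 189.67726378]
 [  0.           0.           1.        ]] [[ 1.    -0.     0.008 -0.469]
 [ 0.002  0.966 -0.26   0.117]
 [-0.008  0.26   0.966 -0.244]
 [ 0.     0.     0.     1.   ]] [ 0.46547611 -0.12070429  0.106294  ]
```

View pics/w1.png

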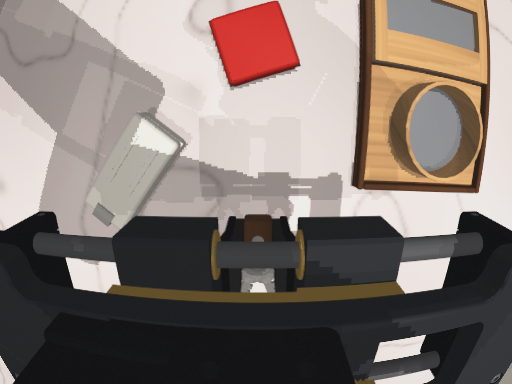

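The fob is held squarely between the pads at (258,228). Now to the cup.

>>> arm_command:
  deltas: [-1, 0.0185, 0.0437, 0, 0, -1, 0.0185, 0.0437, 0, 0, -1, 0.0185, 0.0437, 0, 0, -1, 0.0185, 0.0437, 0, 0, -1, 0, 0, 0.03, 0, -1, 0, 0, 0, 0, -1, 0, 0, 0, 0]

```text
time: 5.65
position: [0.6379, -0.0463, 0.0734]
tool_rot: [0.708, 0.707, -0.001, -0.001]
ft_force: [-0.0, -0.3, -0.6]
grip_width: 0.0158
grip_force: 14.9
```

```bash
python3 - <<'E'
from h import *
print(status.get_obs()['position'])
im,d,p=snap('top','t1')
cv2.imwrite('pics/t1.png',cv2.resize(im[90:180,170:320,::-1],(750,450),interpolation=cv2.INTER_CUBIC))
E
```

```text
[ 0.63793237 -0.04629251  0.07344989]
```

View pics/t1.png

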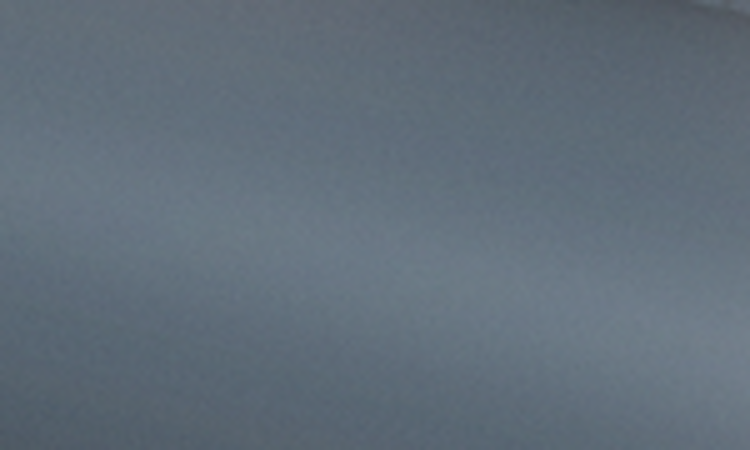

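The arm blocks the top view here. The measured pose is within 2 mm of the target, so I'll lower and release to about 32 mm.

>>> arm_command:
  deltas: [-1, 0, 0.002, 0.025, 0, -1, 0, 0, 0.02, 0, -1, 0, 0, 0.01, 0, -1, 0, 0, 0, 0, -0.3, 0, 0, 0, 0, -0.3, 0, 0, 0, 0, -0.3, 0, 0, 0, 0, -0.3, 0, 0, -0.04, 0, -0.3, 0, 0, -0.06, 0, -0.3, 0, 0, 0, 0]

```text
time: 6.95
position: [0.6454, -0.0472, 0.1254]
tool_rot: [0.707, 0.707, 0.003, 0.005]
ft_force: [0.9, -0.2, -0.4]
grip_width: 0.0306
grip_force: 0.0
```

```bash
python3 - <<'E'
from h import *
print(status.get_obs()['position'])
im,d,p=snap('wrist','w2')
cv2.imwrite('pics/w2.png',im[...,::-1])
im,d,p=snap('scene','s2')
cv2.imwrite('pics/s2.png',cv2.resize(im[200:310,190:350,::-1],(800,550),interpolation=cv2.INTER_CUBIC))
E
```

```text
[ 0.64538144 -0.04718883  0.12540441]
```

View pics/s2.png

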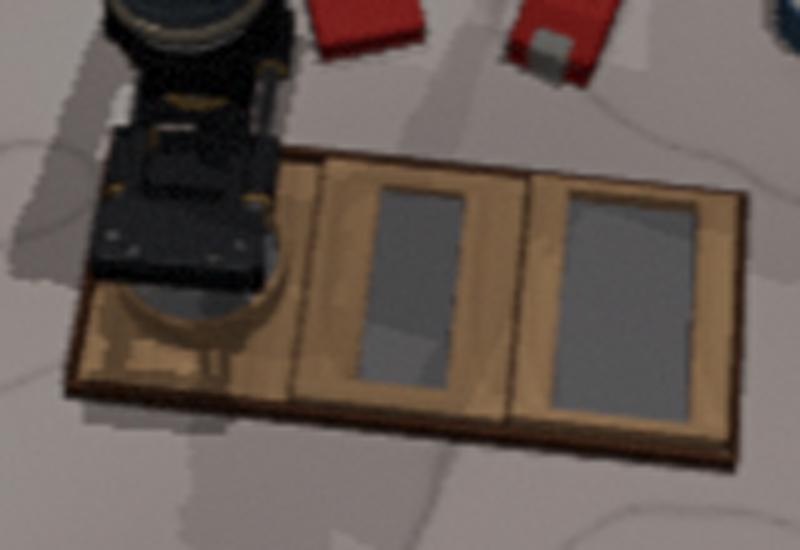

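>>> arm_command:
  deltas: [0, -0.0522, -0.0124, 0, 0, 0, -0.0522, -0.0124, 0, 0, 0, -0.0522, -0.0124, 0, 0, 0, -0.0522, -0.0124, 0, 0, 0, -0.0522, -0.0124, 0, 0, 0, -0.0522, -0.0124, 0, 0, 0, 0, 0, 0, 0, 0, 0, 0, 0, 0]

```text
time: 8.05
position: [0.5653, -0.3582, 0.1176]
tool_rot: [0.708, 0.706, 0.0, -0.002]
ft_force: [-0.3, 1.0, -0.2]
grip_width: 0.0436
grip_force: 0.0
```

```bash
python3 - <<'E'
from h import *
print(status.get_obs()['position'])
im,d,p=snap('top','t2')
cv2.imwrite('pics/t2.png',cv2.resize(im[100:170,240:340,::-1],(800,560),interpolation=cv2.INTER_CUBIC))
P=cloud('t2');s=np.zeros((384,512),bool);s[100:170,255:325]=1
q=P[s&(P[...,2]>.037)&(P[...,2]<.05)]
A=np.c_[2*q[:,:2],np.ones(len(q))];x=np.linalg.lstsq(A,(q[:,:2]**2).sum(1),rcond=None)[0];print('cup',x[:2],np.sqrt(x[2]+x[0]**2+x[1]**2),cv2.minEnclosingCircle((q[:,:2]*1000).astype(np.float32)))
E
```

```text
[ 0.56527173 -0.3582152   0.11763499]
cup [ 0.63707489 -0.05817786] 0.04380173868587077 ((637.90283203125, -57.7178840637207), 45.99777603149414)
```

View pics/t2.png

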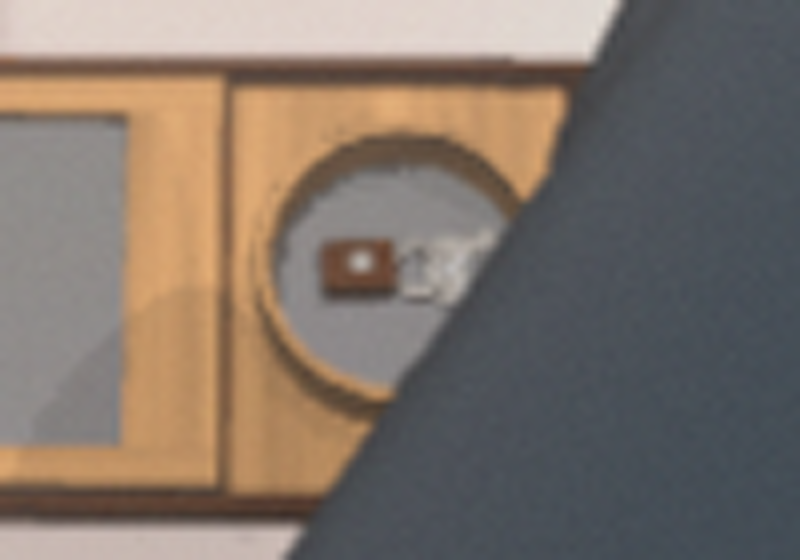

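The keys lie flat in the cup: fob at (358,268), ring and keys to its right. Next, grip the lid's knob.

>>> arm_command:
  deltas: [0, -0.0023, 0.0054, 0, 0, 0, 0, 0, 0.04, 0, 0, 0, 0, 0.04, 0, 0, 0, 0, 0.015, 0, 0, 0, 0, 0.006, 0, 0, 0, 0, 0, 0, -1, 0, 0, 0, 0, -1, 0, 0, 0, 0, -1, 0, 0, 0, 0, -1, 0, 0, 0, 0, -1, 0, 0, 0, 0]
  newtons: 20

```text
time: 9.48
position: [0.572, -0.362, 0.0193]
tool_rot: [0.708, 0.707, -0.0, 0.0]
ft_force: [-1.1, -0.3, 5.2]
grip_width: 0.0214
grip_force: 20.0
```

>>> arm_command:
  deltas: [-1, 0, 0, -0.04, 0, -1, 0, 0, -0.06, 0, -1, 0, 0, 0, 0, -1, 0, 0, 0, 0]

```text
time: 9.98
position: [0.5713, -0.3612, 0.118]
tool_rot: [0.707, 0.707, -0.0, -0.001]
ft_force: [-0.8, 0.7, -1.3]
grip_width: 0.0209
grip_force: 20.0
```

>>> arm_command:
  deltas: [-1, 0.0431, 0.0095, 0, 0, -1, 0.0431, 0.0095, 0, 0, -1, 0.0431, 0.0095, 0, 0, -1, 0.0431, 0.0095, 0, 0, -1, 0.0431, 0.0095, 0, 0, -1, 0.0431, 0.0095, 0, 0, -1, 0.0431, 0.0095, 0, 0, -1, 0, 0, 0.03, 0, -1, 0, 0, 0, 0, -1, 0, 0, 0, 0]

```text
time: 11.22
position: [0.638, -0.0605, 0.0876]
tool_rot: [0.708, 0.706, -0.001, -0.001]
ft_force: [-0.1, 0.1, -0.9]
grip_width: 0.0211
grip_force: 20.0
```

>>> arm_command:
  deltas: [-1, 0.001, 0, 0.015, 0, -1, 0, 0, 0.01, 0, -1, 0, 0, 0.005, 0, -1, 0, 0, 0, 0, -1, 0, 0, 0, 0]

```text
time: 11.85
position: [0.639, -0.0592, 0.0588]
tool_rot: [0.708, 0.707, 0.0, 0.0]
ft_force: [1.4, -0.1, -0.8]
grip_width: 0.0215
grip_force: 20.0
```

>>> arm_command:
  deltas: [-1, 0, 0, 0.002, 0, -1, 0, 0, 0, 0]

```text
time: 12.1
position: [0.6387, -0.0591, 0.0566]
tool_rot: [0.707, 0.707, 0.0, 0.0]
ft_force: [-0.2, -0.0, -0.0]
grip_width: 0.0211
grip_force: 20.0
```

>>> arm_command:
  deltas: [0, 0, 0, 0, 0, 0, 0, 0, 0, 0, 0, 0, 0, 0, 0, 0, 0, 0, -0.04, 0, 0, 0, 0, -0.05, 0, 0.38, -0.0505, -0.0252, 0, 0, 0.38, -0.0505, -0.0252, 0, 0, 0.38, -0.0505, -0.0252, 0, 0, 0.38, -0.0505, -0.0252, 0, 0, 0.38, -0.0505, -0.0252, 0, 0, 0.38, -0.0505, -0.0252, 0, 0, 0.38, -0.0505, -0.0252, 0, 0]

```text
time: 13.6
position: [0.461, -0.4141, 0.1468]
tool_rot: [0.708, 0.707, 0.0, 0.0]
ft_force: [1.4, -1.0, 0.2]
grip_width: 0.0597
grip_force: 0.0
```

>>> arm_command:
  deltas: [0.38, 0, 0, 0, -0.1864, 0.38, 0, 0, 0, -0.1864, 0.38, 0, 0, 0, -0.1864, 0.38, 0, 0, 0, -0.1864, 0.38, 0, 0, 0, -0.1864, 0.38, 0, 0, 0, 0, 0.38, 0, 0, 0, 0]

```text
time: 14.48
position: [0.4619, -0.4124, 0.1466]
tool_rot: [0.316, 0.949, -0.0, 0.0]
ft_force: [0.7, -0.1, -0.3]
grip_width: 0.0602
grip_force: 0.0
```

```bash
python3 - <<'E'
from h import *
p0=status.get_obs()['position'];print(p0)
s=.932;c=np.array([.4623,-.4124])-p0[:2];print('tx,ty',c@[-np.sin(s),np.cos(s)],c@[np.cos(s),np.sin(s)])
snap('top','t3');P=cloud('t3');z=P[...,2]
for zz,R in((.05,.02),(.065,.03)):pass
r=np.hypot(P[...,0]-.638,P[...,1]+.0595)
q=P[(z>.042)&(z<.056)&(r<.06)];print('disc',len(q),np.median(q[:,2]),cv2.minEnclosingCircle((q[:,:2]*1000).astype(np.float32)))
A=np.c_[q[:,:2],np.ones(len(q))];print('tilt',np.linalg.lstsq(A,q[:,2],rcond=None)[0])
q=P[(z>.065)&(z<.08)&(r<.06)];print('knob',len(q),q.mean(0))
im=snap('wrist','w3')[0];cv2.imwrite('pics/w3.png',im[...,::-1])
E
```

```text
[ 0.46189115 -0.41240341  0.14661341]
tx,ty -0.0003261976929839474 0.0002465047930576557
disc 1060 0.04959505948369203 ((639.4464111328125, -58.05375289916992), 48.44095230102539)
tilt [0.00590237 0.00014142 0.04582626]
knob 65 [ 0.63830678 -0.05827065  0.07116976]
```

View pics/w3.png

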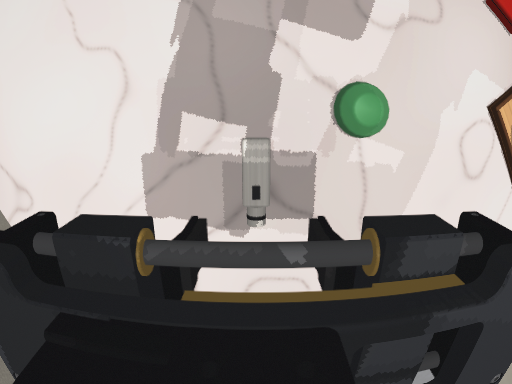

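The lid is seated and level (disc top at 49.6 mm, 50 expected). The torch (256,180) is aligned and centred between the fingers. I'll grip it high so the fingers clear the slot rim.

>>> arm_command:
  deltas: [0.38, 0, 0, 0.05, 0, 0.38, 0, 0, 0.05, 0, 0.38, 0, 0, 0.026, 0, 0.38, 0, 0, 0.01, 0, 0.38, 0, 0, 0, 0, -1, 0, 0, 0, 0, -1, 0, 0, 0, 0, -1, 0, 0, 0, 0, -1, 0, 0, 0, 0, -1, 0, 0, 0, 0]
  newtons: 20

```text
time: 15.82
position: [0.462, -0.4127, 0.011]
tool_rot: [0.314, 0.949, -0.0, 0.0]
ft_force: [-0.9, 0.7, 2.6]
grip_width: 0.0276
grip_force: 20.0
```

>>> arm_command:
  deltas: [-1, 0, 0, -0.05, 0, -1, 0, 0, -0.06, 0, -1, 0, 0, -0.03, 0, -1, 0, 0, 0, -0.152, -1, 0, 0, 0, -0.152, -1, 0, 0, 0, -0.152, -1, 0, 0, 0, -0.152, -1, 0, 0, 0, 0, -1, 0, 0, 0, 0]

```text
time: 16.95
position: [0.4617, -0.4122, 0.1503]
tool_rot: [0.017, 1.0, 0.0, -0.0]
ft_force: [0.5, -0.7, -1.6]
grip_width: 0.0279
grip_force: 20.0
```

>>> arm_command:
  deltas: [-1, -0.0182, 0.0522, 0, 0, -1, -0.0182, 0.0522, 0, 0, -1, -0.0182, 0.0522, 0, 0, -1, -0.0182, 0.0522, 0, 0, -1, -0.0182, 0.0522, 0, 0, -1, -0.0182, 0.0522, 0, 0, -1, -0.0182, 0.0522, 0, 0, -1, -0.0182, 0.0522, 0, 0, -1, -0.0182, 0.0522, 0, 0, -1, 0, 0, 0.03, 0, -1, 0, 0, 0.04, 0, -1, 0, 0, 0, 0]

```text
time: 18.45
position: [0.6375, 0.0525, 0.0773]
tool_rot: [0.016, 1.0, 0.0, -0.004]
ft_force: [-0.3, -0.1, -0.6]
grip_width: 0.0274
grip_force: 20.0
```

>>> arm_command:
  deltas: [-1, 0, 0, 0, 0]

```text
time: 18.58
position: [0.6414, 0.0517, 0.0815]
tool_rot: [0.016, 1.0, -0.0, 0.001]
ft_force: [0.5, 0.5, -0.3]
grip_width: 0.0277
grip_force: 20.0
```

>>> arm_command:
  deltas: [-1, -0.001, 0, 0.03, 0, -1, 0, 0, 0.018, 0, -1, 0, 0, 0.008, 0, -1, 0, 0, 0, 0, -1, 0, 0, 0, 0]

```text
time: 19.2
position: [0.6423, 0.0518, 0.0254]
tool_rot: [0.016, 1.0, -0.0, 0.001]
ft_force: [-0.1, -0.1, -0.7]
grip_width: 0.0277
grip_force: 20.0
```

>>> arm_command:
  deltas: [-1, 0, 0, 0.002, 0, -1, 0, 0, 0, 0, 0.1, 0, 0, 0, 0, 0.1, 0, 0, 0, 0, 0.1, 0, 0, 0, 0, 0.1, 0, 0, -0.05, 0, 0.1, 0, 0, -0.06, 0, 0.1, 0, 0, 0, 0]

```text
time: 20.2
position: [0.6457, 0.0516, 0.1382]
tool_rot: [0.016, 1.0, -0.0, 0.006]
ft_force: [-0.0, -0.1, -0.5]
grip_width: 0.0478
grip_force: 0.0
```

>>> arm_command:
  deltas: [0.52, 0.0477, 0.0182, 0, 0, 0.52, 0.0477, 0.0182, 0, 0, 0.52, 0.0477, 0.0182, 0, 0, 0.52, 0.0477, 0.0182, 0, 0, 0.52, 0, 0, 0, 0.1315, 0.52, 0, 0, 0, 0.1315, 0.52, 0, 0, 0, 0, 0.52, 0, 0, 0, 0]

```text
time: 21.2
position: [0.453, 0.1307, 0.1321]
tool_rot: [0.146, 0.989, -0.0, -0.0]
ft_force: [0.4, 0.1, 0.2]
grip_width: 0.0663
grip_force: 0.0
```

```bash
python3 - <<'E'
from h import *
p0=status.get_obs()['position'];print(p0)
s=1.274;c=np.array([.4542,.1310])-p0[:2];print('tx,ty',c@[-np.sin(s),np.cos(s)],c@[np.cos(s),np.sin(s)])
im=snap('wrist','w4')[0];cv2.imwrite('pics/w4.png',im[...,::-1])
snap('top','t4');P=cloud('t4');z=P[...,2]
q=P[(z>.026)&(z<.037)&(abs(P[...,0]-.642)<.07)&(abs(P[...,1]-.052)<.045)];print(len(q),cv2.minAreaRect((q[:,:2]*1000).astype(np.float32)),np.median(q[:,2]))
E
```

```text
[0.45295817 0.13065574 0.13214741]
tx,ty -0.0010868572895625698 0.0006923918231962521
350 ((643.658447265625, 52.38871765136719), (28.125164031982422, 92.29928588867188), 86.16861724853516) 0.031295917444853716
```

View pics/w4.png

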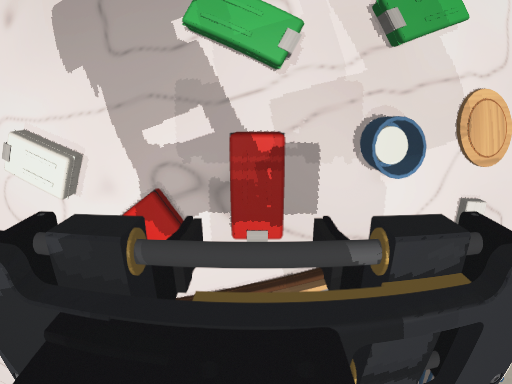

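The torch lies flat in the slot (top at 31 mm, 32 expected). The case (257,185, latch at 257,236) is aligned between the fingers.

>>> arm_command:
  deltas: [0.52, -0.001, 0.0007, 0.05, 0, 0.52, 0, 0, 0.04, 0, 0.52, 0, 0, 0.018, 0, 0.52, 0, 0, 0.007, 0, 0.52, 0, 0, 0, 0, -1, 0, 0, 0, 0, -1, 0, 0, 0, 0, -1, 0, 0, 0, 0, -1, 0, 0, 0, 0, -1, 0, 0, 0, 0]
  newtons: 35

```text
time: 22.55
position: [0.4548, 0.1311, 0.0183]
tool_rot: [0.147, 0.989, 0.0, 0.001]
ft_force: [-0.6, -1.5, 6.1]
grip_width: 0.0494
grip_force: 35.0
```

>>> arm_command:
  deltas: [-1, 0, 0, -0.03, 0, -1, 0, 0, -0.05, 0, -1, 0, 0, -0.02, 0, -1, 0, 0, 0, -0.133, -1, 0, 0, 0, -0.133, -1, 0, 0, 0, 0, -1, 0, 0, 0, 0]

```text
time: 23.42
position: [0.4541, 0.1312, 0.1173]
tool_rot: [0.015, 1.0, 0.0, -0.0]
ft_force: [-0.2, -0.2, -1.9]
grip_width: 0.0499
grip_force: 35.0
```

>>> arm_command:
  deltas: [-1, -0.0383, 0.0075, 0, 0, -1, -0.0383, 0.0075, 0, 0, -1, -0.0383, 0.0075, 0, 0, -1, -0.0383, 0.0075, 0, 0, -1, -0.0383, 0.0075, 0, 0, -1, 0, 0, 0.03, 0, -1, 0, 0, 0, 0, -1, 0, 0, 0, 0]

```text
time: 24.42
position: [0.6462, 0.1631, 0.0875]
tool_rot: [0.015, 1.0, -0.0, -0.001]
ft_force: [-0.8, 0.6, -0.9]
grip_width: 0.0495
grip_force: 35.0
```

Final height is 0.0183 + 0.012 = 0.0303.

>>> arm_command:
  deltas: [-1, 0, 0, 0.03, 0, -1, 0, 0, 0.018, 0, -1, 0, 0, 0.008, 0, -1, 0, 0, 0, 0, -1, 0, 0, 0, 0]

```text
time: 25.05
position: [0.6475, 0.1631, 0.0324]
tool_rot: [0.014, 1.0, 0.0, 0.001]
ft_force: [0.2, -0.1, -1.8]
grip_width: 0.0496
grip_force: 35.0
```

>>> arm_command:
  deltas: [-1, 0, 0, 0.0015, 0, -1, 0, 0, 0, 0, 0.6, 0, 0, 0, 0, 0.6, 0, 0, 0, 0, 0.6, 0, 0, 0, 0, 0.6, 0, 0, 0, 0, 0.6, 0, 0, -0.05, 0, 0.6, 0, 0, -0.06, 0, 0.6, 0.06, 0, 0, 0, 0.6, 0.06, 0, 0, 0, 0.6, 0.06, 0, 0, 0, 0.6, 0, 0, 0, 0]

```text
time: 26.55
position: [0.4584, 0.1681, 0.1393]
tool_rot: [0.014, 1.0, -0.001, -0.005]
ft_force: [1.4, -0.5, 0.1]
grip_width: 0.0695
grip_force: 0.0
```

>>> arm_command:
  deltas: [0.6, 0, 0.06, 0, 0, 0.6, 0, 0.06, 0, 0, 0.6, 0, 0.06, 0, 0, 0.6, 0, 0, 0, 0, 0.6, 0, 0, 0, 0]

```text
time: 27.18
position: [0.4722, 0.3481, 0.1399]
tool_rot: [0.014, 1.0, -0.0, -0.0]
ft_force: [0.3, -1.1, 0.4]
grip_width: 0.0695
grip_force: 0.0
```

```bash
python3 - <<'E'
from h import *
print(status.get_obs()['position'])
im=snap('top','t5')[0];P=cloud('t5');z=P[...,2]
for n,y,a,b in(('torch',.052,.026,.037),('case',.163,.034,.05)):
    q=P[(z>a)&(z<b)&(abs(P[...,0]-.645)<.07)&(abs(P[...,1]-y)<.05)];print(n,len(q),cv2.minAreaRect((q[:,:2]*1000).astype(np.float32)),np.median(q[:,2]))
q=P[(z>.045)&(z<.055)&(np.hypot(P[...,0]-.638,P[...,1]+.0595)<.06)];print('lid',len(q),np.median(q[:,2]))
cv2.imwrite('pics/t5.png',cv2.resize(im[90:240,80:320,::-1],(800,500),interpolation=cv2.INTER_CUBIC))
E
```

```text
[0.47223439 0.34805019 0.1398513 ]
torch 348 ((642.5910034179688, 52.92950439453125), (28.21640968322754, 92.05160522460938), 87.19010162353516) 0.031640879081971496
case 793 ((646.3595581054688, 164.12295532226562), (50.329044342041016, 105.17485809326172), 88.21864318847656) 0.043844996851900464
lid 1050 0.04978681037540811
```

View pics/t5.png

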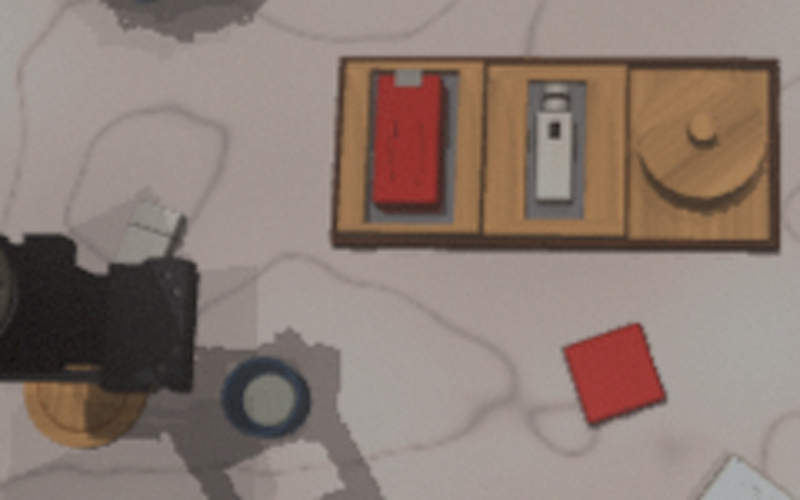

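The case (408,140) is in the well, the torch (555,140) is in the slot and the lid (703,130) is on the cup. All three heights match, and the look-alikes are where they were.

```bash
python3 -c "
from rig import order;print(order.hand_in())"
```

```text
the job is handed in; nothing more can be done
None
```

The caddy is packed and handed in: keys in the cup under the level lid, torch flat in the slot, tool case flat in the well, look-alikes not touched; the hand-in gave no verdict.

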